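# Warm up the cold toast

### The arm

A 6-joint arm with a two-finger parallel gripper is mounted at the origin on the work surface. World frame = base frame: x ahead of the robot, y to its left, z up, the work surface at z = 0. Lengths are in m, angles in rad, forces in N, time in s.
With the tool pointing down it reaches from about 0.35 to 0.975 m from the base axis. Payload 4.9 kg.
Tool frame: the origin (TCP) lies at the very end of the fingers, on their centre line; the grasp point (between the pads) lies 19 mm behind it; z points along the fingers, y is the line along which they close (so a half turn about z gives the same grasp; the last joint's range is limited). The gripper opens to 85 mm and grips with 20 to 120 N. Pads are 22 mm wide; open, the fingers measure 114 mm over their backs; the gripper's body (76 mm by 85 mm) begins 54 mm behind the grasp point. The pads swing forward as they close: fully open they stand 13 mm farther back than shut.
Start: joints at [-1.27, 0.053, 1.613, -0, 1.476, -0.119], TCP at [0.255, -0.571, 0.231] pointing down, gripper open.
Joint ranges: [-3.01, 3.01], [-1.01, 2.22], [0.06, 2.58], [-1.02, 4.17], [0.09, 2.62], [-3.14, 3.14]. Speed limits (rad/s): [2.57, 2.57, 3.14, 3.14, 3.14, 3.14].

### API

Orientations are given as a unit quaternion [w, x, y, z].
In Python, from plant import manip gives the robot as it stands.
- The arm moves only by the tool move_arm, never from a script. Its argument "plan" is a list that holds one entry, the list of rows, each a list of 7 numbers: the shift along the tool's x, y, z as a fraction of full scale, then the turn, a rotation vector about the tool's x, y, z as a fraction of full scale, then the closure, from 0 (fully open) to 1 (shut). In form: [[[dx, dy, dz, wx, wy, wz, fingers], ...]]. A call has exactly 10 rows; each row shifts and turns the commanded pose from where the row before left it, along the tool's axes as they then stand; what a row does not reach is not made up. Full scale, the value 1, is 0.12 m for a shift and 0.15 rad for a turn. A row lasts 1/8 s, in which the tool goes at most 62.5 mm and 10.7 degrees, less where a joint would pass 70% of its speed; a pose out of reach is approached as far as the arm can. A call with a number of a shift or a turn outside -1 to 1 is refused whole. A call with a gripper value outside its range is refused whole. The fingers move at their own pace and stop on an object; the grip force is fixed at half the most. Time passes only in rows, so rows that do not move let the fingers close, or fill a call up. It gives the time, the measured TCP pose, the force, the opening and the grip force at its end, in the units of the state.
- manip.state(): the state, without advancing time (a new reading comes with each control period).
- manip.grab_frame(name): name is "side" or "top"; returns a dict with "pixels" (480x640x3 uint8, blue, green, red), "depth" (480x640 float32, m along the optical axis (not along the pixel's ray), 0 where there is no reading), "vfov" (degrees; the focal length in pixels is half the picture's height over the tangent of half this angle, whatever the lens; pixels are square), "cx", "cy" (the principal point, pixels), "dist_coeffs" ([k1, k2, p1, p2, k3] as OpenCV has them; the pictures are not rectified), "view" (4x4, takes a point from world to camera coordinates). Camera axes: x right, y down, z forward; pixel columns grow to the right and rows downward; lengths in m; the calibration is good to about 2 mm. A picture is of the moment at which its call begins.
- manip.job_done(): hands the job in; it is judged then, once.
The state is a dict: "time": time; "joint_pos": joint angles; "joint_vel": joint speeds; "joint_efforts": joint torques, N m; "tool_pos": TCP position; "tool_rot": TCP orientation; "contact_force": force on the tool from outside, world axes, zero at the start; "ft_torque": the same for the moment, N m; "gripper_width": opening from 0.0 (shut) to 1.0 (fully open); "grasp_force": force on a finger pad.
Only numpy, scipy, OpenCV 4.12 (cv2) and the standard library are available. Lean on these libraries where they do the work, as an engineer would, in place of code of your own. Each camera call takes 0.05 s, during which the arm holds its last target. There are 200 camera calls.

### The job

The toast has gone cold: take the whole slice out of the toast rack, stand it in either slot of the toaster and let go of it, then press the toaster's lever all the way down until it catches, so that it stays down with the slice when you let go. The lever is sprung and must be felt to its stop, but do not force it or lean hard on the toaster, and leave the two half slices in the rack and everything else on the table where it is.

Things in the scene. Friction and masses are not known exactly. Their poses are not given: they have to be found in the camera images.
- slice_mid (a point): centre of the one whole slice of toast (rigid, 98 mm wide along its x, 15 mm thick along y, 108 mm tall along z, straight top edge 60 mm long between rounded shoulders, about 50 g), standing upright in one bay of the rack; the point is half-way up, 54 mm above its foot. The rack's wires reach 60 mm above its foot, so only its upper 45 mm stand free.
- rack: wire toast rack of bright steel, loose, 110 mm long along its y, 90 mm wide along x; origin on the table under its centre. Five wire hoops, tops 72 mm above the table, make four bays 26 mm apart along its y; slices stand on its floor wires 12 mm above the table, their flat faces square to its y. Three of the four bays hold a slice.
- half_a: half slice of toast in the rack, 98 x 15 x 50 mm, its top lower than the hoops; origin at the centre of its foot; stays in the rack
- half_b: the other half slice, same size; stays in the rack
- toaster: two-slot toaster, grey metal sides and lever panel, black end caps, 270 mm long along its x, 170 mm wide, 190 mm tall, fast on its rubber feet; origin on the table under its centre. Its lever end is the flat upright face at x = -135 mm, as tall as the rest, so a hand that comes straight down on the lever strikes the toaster's top. Dial and buttons on that face (56 mm to -y, up to 15 mm proud) are not needed.
- slot_a (a point): centre of the mouth of one slot, in the top face, 190 mm above the table; axes as the toaster's. The slot is 145 mm long along x, 32 mm wide along y. With the lever up the bread rails lie 65 mm below the mouth, so a slice standing on them shows 43 mm above the top; the rails go down with the lever.
- slot_b (a point): centre of the mouth of the other slot, the same; either slot will do
- lever_top (a point): middle of the upper face of the lever's finger tab, a black tab 50 mm wide along the toaster's y, 36 mm along x (its outer edge 40 mm out from the end face, its inner edge 4 mm) and 13 mm thick; with the lever up it is 150 mm above the table; axes as the toaster's; moves with the lever
- lever (a joint): how far the lever is pressed, m: 0 up, growing straight down. Sprung upwards: about 5 N to start it, 12 N at the bottom, 2 to 4 N more while it rides over the catch. The catch holds it near the bottom; a solid stop lies 4 mm beyond. The stop comes at 50 to 70 mm, differs from toaster to toaster and can only be felt. Released too soon it springs up; caught, it rests about 4 mm above the stop.
- mug: white mug, 82 mm across, 92 mm tall; leave it
- kettle: blue enamel kettle with bail handle, about 180 mm across and 210 mm tall; leave it
- decanter: glass decanter with stopper, 108 mm across, 229 mm tall; leave it
- grinder: slim upright coffee hand grinder with a crank and wooden knob, 68 mm across, 232 mm tall; leave it
- sugar_jar: white ceramic sugar jar with steel flip-top lid, 98 mm across, 100 mm tall, on the turntable; leave it
- jam_jar: amber jam jar, 68 mm across, 95 mm tall, on the maple turntable (280 mm across, top 36 mm above the table); leave it
Mind the look-alikes: they are no part of the job. Leave any blue or pink look-alike of the part that bears slice_mid alone.

How it is judged:
By the outcome, as a careful person would: the job done as asked, in the order asked, and still so for the second after the job is handed in, with the robot touching nothing.
It also fails if it takes over 45 s, if anything falls off the work surface, if the arm or the gripper's body presses on something with over 40 N, if the wrist force passes 120 N, or if a joint passes its speed limit or range.

## Working session

There is one attempt and no reset: what is moved stays moved. The work goes in short steps, Python scripts to look and compute and a tool call to move; the robot and the scene stay as the last step left them, time stands still between calls to the robot, and variables do not carry over. Pictures are saved under pics/ and viewed, at most 10 in all, crops included, and the job is handed in when it is done.

Besides the shell and the picture viewer there is one more tool, called after "Emit:" by a JSON object that holds its "method" and its "body". move_arm: Moves the arm, as the interface text tells. Its arguments: {"type":"object","properties":{"plan":{"type":"array"}},"required":["plan"]}

```bash
mkdir -p pics
cat > h.py <<'E'
import numpy as np, cv2
from plant import manip
def grab(n):
    f=manip.grab_frame(n); h,w=f["depth"].shape
    fl=h/2/np.tan(np.radians(f["vfov"])/2)
    f["K"]=np.array([[fl,0,f["cx"]],[0,fl,f["cy"]],[0,0,1]]); f["D"]=np.array(f["dist_coeffs"],float); f["V"]=np.array(f["view"])
    return f
def ray(f,uv):
    p=cv2.undistortPoints(np.array(uv,float).reshape(-1,1,2),f["K"],f["D"]).reshape(-1,2)
    return np.c_[p,np.ones(len(p))]
def toplane(f,uv,z):
    R,t=f["V"][:3,:3],f["V"][:3,3]; c=-R.T@t; d=ray(f,uv)@R
    return c+d*((z-c[2])/d[:,2])[:,None]
def todepth(f,uv):
    uv=np.array(uv,int).reshape(-1,2); r=ray(f,uv)*f["depth"][uv[:,1],uv[:,0]][:,None]
    R,t=f["V"][:3,:3],f["V"][:3,3]; return (r-t)@R
def cloud(f):
    h,w=f["depth"].shape; u,v=np.meshgrid(range(w),range(h))
    P=todepth(f,np.c_[u.ravel(),v.ravel()]).reshape(h,w,3); P[f["depth"]==0]=np.nan; return P
E
python3 - <<'E'
from h import *
for n in("side","top"):
    f=grab(n); cv2.imwrite(f"pics/{n}0.png",f["pixels"]); np.savez(f"{n}0.npz",P=cloud(f))
    print(n,f["K"][0,0],f["D"],(-f["V"][:3,:3].T@f["V"][:3,3]).round(3))
print(manip.state())
E
```

```text
side 497.17439948191196 [-0.06575052  0.          0.          0.          0.        ] [ 0.129 -0.749  1.122]
top 547.2129472201576 [-0.15773669  0.          0.          0.          0.        ] [0.275 0.03  1.368]
{'time': 0.1, 'joint_pos': array([-1.26993338e+00,  5.33293938e-02,  1.61415819e+00, -9.95585024e-06,
        1.47600968e+00, -1.18993150e-01]), 'joint_vel': array([-0.00021537, -0.00162168, -0.00321891, -0.00076222,  0.00021441,
        0.00190008]), 'joint_efforts': array([ 4.55633244e-04, -3.94904673e+01, -3.71362281e+01, -1.61089688e-04,
        3.90100060e-03, -1.00852574e-05]), 'tool_pos': array([ 0.25460057, -0.57017073,  0.23016116]), 'tool_rot': array([-9.47920193e-04,  9.78045368e-01,  2.08389902e-01, -9.14131017e-05]), 'contact_force': array([0.39130414, 0.54464759, 0.66899709]), 'ft_torque': array([ 0.01441611, -0.01354766,  0.00891061]), 'grasp_force': 0.0, 'gripper_width': 0.9996784689170823}
```

View pics/side0.png

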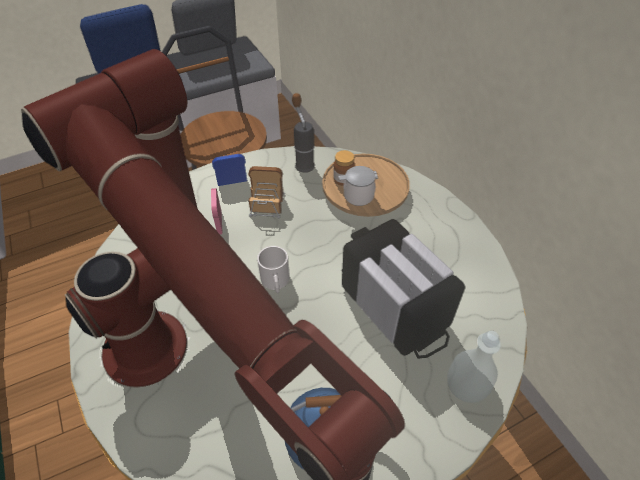

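View pics/top0.png

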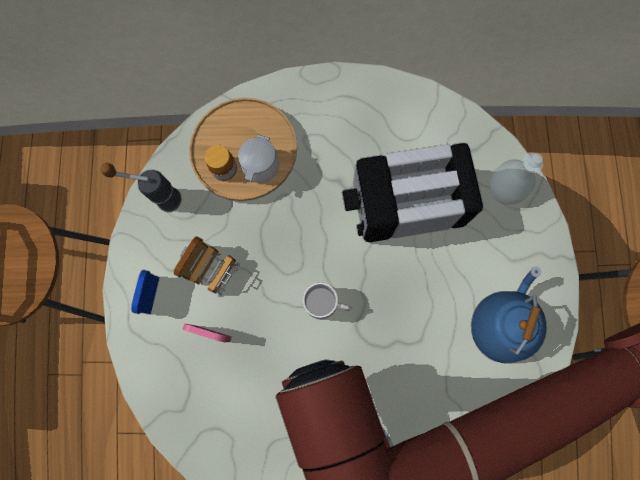

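The side view shows the toaster at (400,290), the rack with toast at (266,195), a blue look-alike at (230,168) and a pink one at (215,210). The top view shows the toaster at (418,192) with its lever tab at (350,200), and the rack at (215,265).

Candidates for the slice in the top view are brown (190,258), blue (145,292) and pink (207,332). Only the brown one stands in the rack. I'll confirm it in an enlarged crop and measure.

Run:
```python
from h import *
t=cv2.imread("pics/top0.png"); s=cv2.imread("pics/side0.png")
a=cv2.resize(t[220:320,150:290],None,fx=5,fy=5,interpolation=cv2.INTER_CUBIC)[:500,:]
b=cv2.resize(s[140:240,200:300],(500,500),interpolation=cv2.INTER_CUBIC)
m=np.hstack([a,b]); cv2.imwrite("pics/crop.png",cv2.resize(m,(800,int(500*800/m.shape[1]))))
P=np.load("top0.npz")["P"]
for uv in [(190,258),(415,160),(350,200),(320,300),(509,325),(515,180),(155,188),(258,158),(145,292),(207,332),(210,268),(225,274)]:
    print(uv,P[uv[1],uv[0]].round(3))
hsv=cv2.cvtColor(t,cv2.COLOR_BGR2HSV)
# high points around the rack region
R=P[220:320,150:290]; z=R[...,2]
for lo,hi in((.105,.14),(.045,.068)):
    M=((z>lo)&(z<hi)).astype(np.uint8)
    n,l,st,c=cv2.connectedComponentsWithStats(M)
    for i in range(1,n):
        if st[i,4]>25:
            q=R[l==i]; r=cv2.minAreaRect(q[:,:2].astype(np.float32)*1000)
            print(lo,st[i],c[i]+[150,220],q.mean(0).round(4),r)
z=P[...,2]
M=((z>.18)&(z<.2)).astype(np.uint8); M[:, :330]=0;M[:,490:]=0;M[250:]=0
q=P[M>0]; r=cv2.minAreaRect(q[:,:2].astype(np.float32)*1000); print("toaster top",len(q),np.median(q[:,2]),r)
M=((z>.13)&(z<.165)).astype(np.uint8); M[:, :335]=0;M[:,360:]=0;M[:180]=0;M[215:]=0
q=P[M>0]; print("lever",len(q),np.median(q,0),cv2.minAreaRect(q[:,:2].astype(np.float32)*1000), np.argwhere(M>0).min(0),np.argwhere(M>0).max(0))
```

```text
(190, 258) [0.489 0.359 0.102]
(415, 160) [ 0.687 -0.173  0.187]
(350, 200) [ 0.607 -0.023  0.148]
(320, 300) [0.391 0.055 0.007]
(509, 325) [ 0.308 -0.374  0.138]
(515, 180) [ 0.655 -0.427  0.119]
(155, 188) [0.645 0.429 0.167]
(258, 158) [0.721 0.192 0.134]
(145, 292) [nan nan nan]
(207, 332) [0.315 0.314 0.11 ]
(210, 268) [ 0.48   0.333 -0.001]
(225, 274) [0.454 0.28  0.069]
0.105 [ 24  16  28  41 350] [186.63714286 255.32857143] [0.4935 0.3628 0.1167] ((493.99835205078125, 364.2139892578125), (19.283090591430664, 105.70191955566406), 57.776756286621094)
0.045 [ 34  24  32  39 369] [200.26558266 263.49322493] [0.4821 0.3434 0.0608] ((482.14306640625, 343.5199890136719), (36.70344543457031, 100.46640014648438), 59.28513717651367)
0.045 [ 58  35  26  37 309] [220.10355987 272.89967638] [0.4578 0.2941 0.0607] ((457.1804504394531, 293.79486083984375), (28.920738220214844, 97.39926147460938), 58.30327224731445)
0.045 [ 0 54  5 18 42] [151.14285714 280.95238095] [0.4426 0.4676 0.0549] ((438.6925964355469, 468.62945556640625), (3.272618055343628, 40.57675552368164), 76.51861572265625)
toaster top 6528 0.18908213209547914 ((631.3175048828125, -178.75201416015625), (170.73486328125, 267.78564453125), 7.690720081329346)
lever 367 [ 0.61045861 -0.02531196  0.14978561] ((619.4249877929688, -24.530860900878906), (68.72883605957031, 39.82223892211914), 7.099040985107422) [180 342] [210 359]
```

View pics/crop.png

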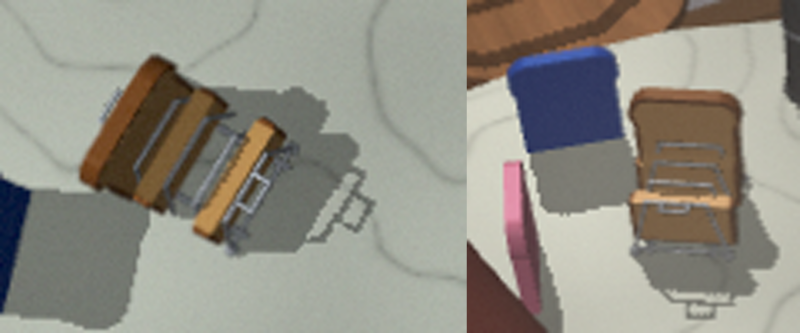

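The crop settles it. The tall brown slice is in the end bay of the rack (crop (125,120), top image (187,255)). The two lower brown pieces beside it are the halves, and the blue and pink look-alikes stand outside the rack. Next I'll refine the slice's top and the slots.

```bash
cat >> h.py <<'E'
from scipy.spatial.transform import Rotation as Ro
def down(psi,tilt=0): # tool y at yaw psi (deg), z down, tilted by tilt deg about tool y
    s,c=np.sin(np.radians(psi)),np.cos(np.radians(psi))
    return Ro.from_matrix(np.array([[-s,c,0],[c,s,0],[0,0,-1.]]))*Ro.from_euler('y',tilt,degrees=True)
def pose():
    s=manip.state(); return np.array(s["tool_pos"]),Ro.from_quat(np.roll(s["tool_rot"],-1))
def rows(p,R,tp,TR,n,g):
    "n rows from p,R to tp,TR, rounded, with the rounding carried along"
    for i in range(n):
        k=n-i; d=R.inv().apply(tp-p)/k/.12; w=(R.inv()*TR).as_rotvec()/k/.15
        d,w=d.round(3),w.round(3); print([*map(float,d+0),*map(float,w+0),g],end=",\n")
        p=p+R.apply(d*.12); R=R*Ro.from_rotvec(w*.15)
    return p,R
E
python3 - <<'E'
from h import *
P=np.load("top0.npz")["P"]; z=P[...,2]
R=P[220:320,150:290]; q=R[(R[...,2]>.116)&(R[...,2]<.13)]
print("slice top",len(q),q.mean(0),np.percentile(q[:,2],[10,50,90]),cv2.minAreaRect(q[:,:2].astype(np.float32)*1000))
M=((z>.183)&(z<.2)).astype(np.uint8); M[:, :330]=0;M[:,490:]=0;M[250:]=0
c,s_,a=cv2.minAreaRect((P[M>0][:,:2]*1000).astype(np.float32)); c=np.array(c)/1000; print(c,s_,a)
ex=np.array([np.cos(np.radians(a-90)),np.sin(np.radians(a-90))]); ey=np.array([-ex[1],ex[0]])
loc=(P[...,:2]-c)@np.c_[ex,ey]
sel=(abs(loc[...,0])<.1)&(abs(loc[...,1])<.08)&(M>0)
h=np.histogram(loc[sel][:,1],bins=np.arange(-.085,.09,.005)); print(h[0]); print(h[1].round(3))
for y0 in(-.035,.035):
    x=loc[(abs(loc[...,1]-y0)<.008)&(M>0)][:,0]; print(y0,np.sort(x[x<0])[-3:],np.sort(x[x>0])[:3])
print("ex",ex,"ey",ey)
E
```

```text
slice top 223 [0.49396062 0.36385612 0.11951299] [0.11669338 0.11931028 0.12256751] ((494.210693359375, 364.0771179199219), (17.288536071777344, 94.57709503173828), 57.391075134277344)
[ 0.63079742 -0.17868248] (169.84902954101562, 266.4967956542969) 7.472929000854492
[  0 197 193 193 185 190 161  59  48  45  44  49  47 170 192 197 185 184
 183 188  98  45  47  45  48  44  84 211 173 175 181 175 153   0]
[-0.085 -0.08  -0.075 -0.07  -0.065 -0.06  -0.055 -0.05  -0.045 -0.04
 -0.035 -0.03  -0.025 -0.02  -0.015 -0.01  -0.005  0.     0.005  0.01
  0.015  0.02   0.025  0.03   0.035  0.04   0.045  0.05   0.055  0.06
  0.065  0.07   0.075  0.08   0.085]
-0.035 [-0.0631597  -0.06229758 -0.06144248] [0.08781748 0.08927613 0.08979349]
0.035 [-0.06219794 -0.06187201 -0.06055915] [0.08662767 0.08729111 0.08785586]
ex [ 0.13005774 -0.99150642] ey [0.99150642 0.13005774]
```

Run:
```python
from h import *
p,R=pose()
p,R=rows(p,R,np.array([.40,-.10,.34]),down(-4),10,0); print()
p,R=rows(p,R,np.array([.4945,.365,.20]),down(58),10,0)
```

```text
[0.27, -0.309, -0.091, -0.001, -0.001, -0.721, 0],
[0.302, -0.278, -0.091, -0.001, -0.001, -0.721, 0],
[0.33, -0.243, -0.091, -0.001, -0.001, -0.721, 0],
[0.355, -0.206, -0.091, -0.001, -0.001, -0.721, 0],
[0.375, -0.167, -0.091, -0.001, -0.001, -0.721, 0],
[0.391, -0.125, -0.091, -0.001, -0.001, -0.721, 0],
[0.402, -0.082, -0.092, -0.001, -0.001, -0.72, 0],
[0.408, -0.039, -0.091, -0.001, -0.001, -0.721, 0],
[0.41, 0.006, -0.092, -0.002, 0.0, -0.72, 0],
[0.407, 0.05, -0.091, -0.001, -0.001, -0.721, 0],

[0.392, 0.052, 0.117, 0.0, 0.0, -0.721, 0],
[0.384, 0.093, 0.117, 0.0, 0.0, -0.721, 0],
[0.372, 0.134, 0.116, 0.0, 0.0, -0.721, 0],
[0.355, 0.174, 0.117, 0.0, 0.0, -0.722, 0],
[0.334, 0.211, 0.116, 0.0, 0.0, -0.721, 0],
[0.31, 0.246, 0.117, 0.0, 0.0, -0.722, 0],
[0.281, 0.278, 0.116, 0.0, 0.0, -0.721, 0],
[0.249, 0.307, 0.117, 0.0, 0.0, -0.722, 0],
[0.215, 0.332, 0.116, 0.0, 0.0, -0.721, 0],
[0.178, 0.353, 0.117, 0.0, 0.0, -0.722, 0],
```

Emit:
{"method": "move_arm", "body": {"plan": [[[0.27,-0.31,-0.13,0,0,-0.72,0],[0.3,-0.28,-0.13,0,0,-0.72,0],[0.33,-0.24,-0.12,0,0,-0.72,0],[0.355,-0.205,-0.09,0,0,-0.72,0],[0.375,-0.165,-0.09,0,0,-0.72,0],[0.39,-0.125,-0.08,0,0,-0.72,0],[0.4,-0.08,-0.08,0,0,-0.72,0],[0.41,-0.04,-0.07,0,0,-0.72,0],[0.41,0.005,-0.07,0,0,-0.72,0],[0.405,0.05,-0.05,0,0,-0.72,0]]]}}

```text
time: 1.35
tool_pos: [0.4005, -0.0996, 0.3406]
tool_rot: [0.0, 0.731, 0.683, 0.0]
contact_force: [0.5, -0.6, -0.2]
gripper_width: 1.0
grasp_force: 0.0
```

Emit:
{"method": "move_arm", "body": {"plan": [[[0.39,0.05,0.11,0,0,-0.72,0],[0.385,0.095,0.11,0,0,-0.72,0],[0.37,0.135,0.11,0,0,-0.72,0],[0.355,0.175,0.12,0,0,-0.72,0],[0.335,0.21,0.12,0,0,-0.72,0],[0.31,0.245,0.12,0,0,-0.72,0],[0.28,0.28,0.12,0,0,-0.72,0],[0.25,0.305,0.12,0,0,-0.72,0],[0.215,0.33,0.12,0,0,-0.72,0],[0.18,0.355,0.12,0,0,-0.72,0]]]}}

```text
time: 2.6
tool_pos: [0.4954, 0.3649, 0.199]
tool_rot: [-0.0, 0.275, 0.961, -0.0]
contact_force: [0.7, 0.7, -0.1]
gripper_width: 0.998
grasp_force: 0.0
```

Run:
```python
from h import *
s=manip.state(); print(s["time"],s["tool_pos"],s["joint_pos"],s["contact_force"])
f=grab("side"); i=f["pixels"]; cv2.imwrite("pics/side1.png",cv2.resize(i[60:300,140:440],(750,600)))
p,R=pose(); print((down(58).inv()*R).as_rotvec(True))
rows(p,R,np.array([.4945,.365,.085]),down(58),6,0)
```

```text
2.6 [0.49538625 0.36487639 0.19900555] [ 5.14022009e-01  5.18842969e-02  1.66815295e+00 -1.74953691e-04
  1.42238361e+00 -4.98754916e-01] [ 0.72560565  0.67548081 -0.10846137]
[ 0.04203781  0.23764521 -0.32464899]
[-0.003, -0.004, 0.154, -0.001, -0.005, 0.006, 0],
[-0.003, -0.005, 0.154, -0.001, -0.005, 0.006, 0],
[-0.003, -0.004, 0.154, -0.001, -0.004, 0.006, 0],
[-0.003, -0.005, 0.154, -0.001, -0.005, 0.007, 0],
[-0.003, -0.004, 0.154, 0.0, -0.004, 0.006, 0],
[-0.003, -0.005, 0.154, -0.001, -0.005, 0.007, 0],
```

View pics/side1.png

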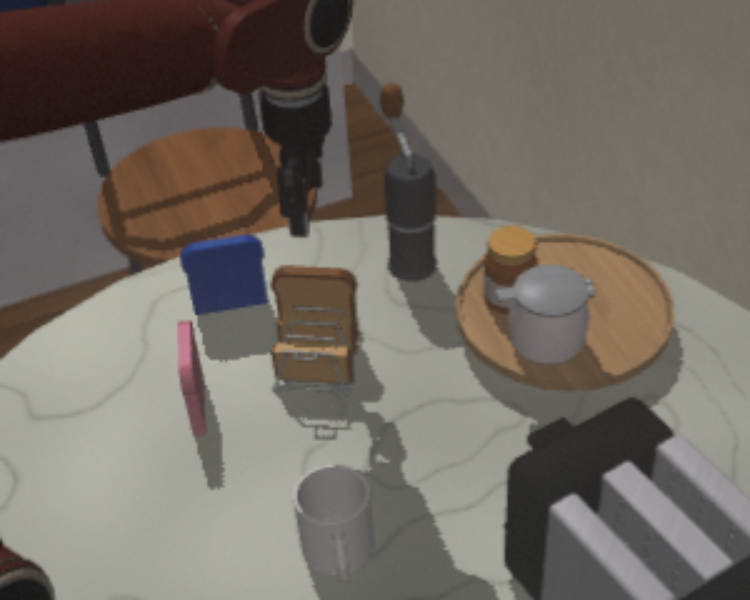

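The gripper, with its fingertips at crop (300,230), hangs above the tall slice at (315,275). Nothing else has moved. I'll descend and close.

Emit:
{"method": "move_arm", "body": {"plan": [[[-0.005,-0.005,0.16,0,0,0,0],[0,-0.005,0.16,0,0,0,0],[-0.005,-0.005,0.16,0,0,0,0],[0,-0.005,0.16,0,0,0,0],[-0.005,0,0.16,0,0,0,0],[0,0,0.15,0,0,0,0],[0,0,0,0,0,0,1],[0,0,0,0,0,0,1],[0,0,0,0,0,0,1],[0,0,0,0,0,0,1]]]}}

```text
time: 3.9
tool_pos: [0.4963, 0.3607, 0.087]
tool_rot: [0.001, 0.277, 0.961, 0.001]
contact_force: [0.7, 0.4, 0.3]
gripper_width: 0.162
grasp_force: 60.7
```

Emit:
{"method": "move_arm", "body": {"plan": [[[0,0,-0.1,0,0,0,1],[0,0,-0.15,0,0,0,1],[0,0,-0.2,0,0,0,1],[0,0,-0.2,0,0,0,1],[0,0,-0.25,0,0,0,1],[0,0,-0.25,0,0,0,1],[0,0,-0.25,0,0,0,1],[0,0,-0.25,0,0,0,1],[0,0,-0.2,0,0,0,1],[0,0,-0.1,0,0,0,1]]]}}

```text
time: 5.15
tool_pos: [0.4963, 0.3607, 0.3237]
tool_rot: [0.002, 0.277, 0.961, 0.002]
contact_force: [0.2, -0.6, -1.2]
gripper_width: 0.165
grasp_force: 60.6
```

Run:
```python
from h import *
s=manip.state(); print(s["time"],s["tool_pos"],s["gripper_width"],s["grasp_force"])
p,R=pose()
rows(p,R,np.array([.598,-.196,.32]),down(7.5),11,1)
f=grab("side"); i=f["pixels"]; cv2.imwrite("pics/side2.png",cv2.resize(i[60:300,140:440],(750,600)))
```

```text
5.15 [0.49627353 0.36069057 0.32373016] 0.1651302679173835 60.63746584521141
[-0.29, -0.316, 0.002, 0.003, 0.0, 0.532, 1],
[-0.314, -0.292, 0.002, 0.003, 0.0, 0.532, 1],
[-0.336, -0.266, 0.003, 0.003, 0.0, 0.532, 1],
[-0.357, -0.238, 0.003, 0.003, 0.0, 0.532, 1],
[-0.374, -0.209, 0.003, 0.003, 0.0, 0.532, 1],
[-0.39, -0.178, 0.003, 0.003, 0.0, 0.532, 1],
[-0.403, -0.147, 0.003, 0.003, 0.0, 0.532, 1],
[-0.413, -0.114, 0.003, 0.003, 0.001, 0.532, 1],
[-0.421, -0.081, 0.002, 0.003, 0.0, 0.533, 1],
[-0.426, -0.047, 0.003, 0.002, 0.001, 0.532, 1],
[-0.429, -0.012, 0.002, 0.003, 0.0, 0.533, 1],
```

View pics/side2.png

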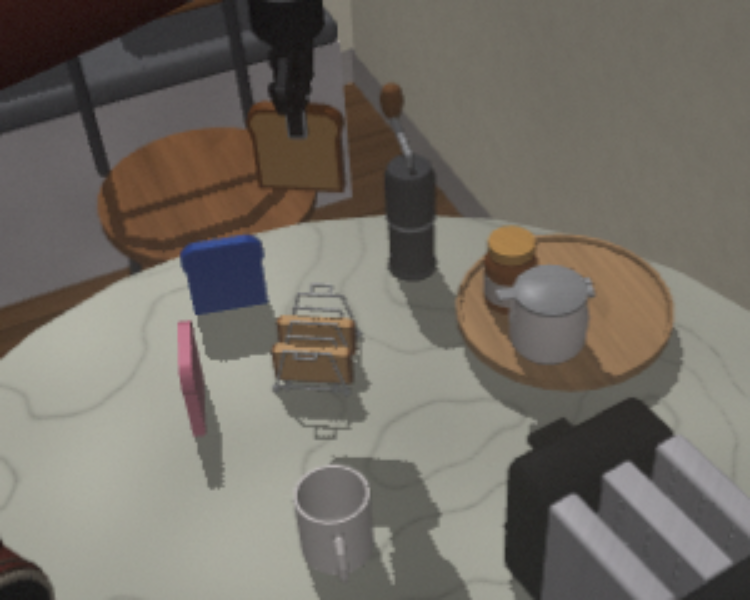

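The slice is in the gripper, upright, at crop (297,150). The rack and both halves stayed in place at (315,345). I'll carry the slice over the slot nearer the robot.

Emit:
{"method": "move_arm", "body": {"plan": [[[-0.29,-0.315,0,0,0,0.53,1],[-0.315,-0.29,0,0,0,0.53,1],[-0.335,-0.265,0,0,0,0.53,1],[-0.355,-0.24,0,0,0,0.53,1],[-0.375,-0.21,0,0,0,0.53,1],[-0.39,-0.18,0,0,0,0.53,1],[-0.4,-0.145,0,0,0,0.53,1],[-0.415,-0.115,0,0,0,0.53,1],[-0.42,-0.08,0,0,0,0.53,1],[-0.425,-0.045,0,0,0,0.53,1]]]}}

```text
time: 6.45
tool_pos: [0.5887, -0.1465, 0.3193]
tool_rot: [-0.001, 0.629, 0.778, -0.0]
contact_force: [0.5, 0.6, -0.3]
gripper_width: 0.166
grasp_force: 60.7
```

Emit:
{"method": "move_arm", "body": {"plan": [[[-0.23,-0.01,0,0,0,0.3,1],[-0.2,0,0,0,0,0.25,1],[0,0,0,0,0,0,1],[0,0,0.1,0,0,0,1],[0,0,0.05,0,0,0,1],[0,0,0,0,0,0,1],[0,0,0,0,0,0,1],[0,0,0,0,0,0,1],[0,0,0,0,0,0,1],[0,0,0,0,0,0,1]]]}}

```text
time: 7.7
tool_pos: [0.5977, -0.1959, 0.3023]
tool_rot: [0.0, 0.659, 0.752, 0.0]
contact_force: [-0.5, -0.2, -0.4]
gripper_width: 0.163
grasp_force: 60.7
```

Run:
```python
from h import *
s=manip.state(); print(s["time"],s["tool_pos"],s["gripper_width"],s["grasp_force"],s["contact_force"])
p,R=pose(); print((R.inv()*down(7.5)).as_rotvec(True))
f=grab("side"); i=f["pixels"]; P=cloud(f)
cv2.imwrite("pics/side3.png",cv2.resize(i[140:400,280:520],(554,600)))
# brown slice points
hsv=cv2.cvtColor(i,cv2.COLOR_BGR2HSV)
M=cv2.inRange(hsv,(5,70,40),(25,255,255))>0
q=(np.linalg.norm(P[...,:2]-p[:2],axis=2)<.09)&(P[...,2]>.2)&(P[...,2]<.36)&M
Q=P[q]; print(len(Q)); 
if len(Q):
    print("z range",np.percentile(Q[:,2],[1,99])); l=(Q[:,:2]-[.6308,-.1787])@np.c_[[.1305,-.9914],[.9914,.1305]]
    print("toaster-frame x,y pct",np.percentile(l,[1,50,99],axis=0))
```

```text
7.7 [ 0.59772712 -0.19588694  0.30228315] 0.16305921342365703 60.681275631068274 [-0.49856581 -0.23690643 -0.42764844]
[0.01203563 0.00739864 0.02852469]
988
z range [0.22933275 0.33612598]
toaster-frame x,y pct [[-0.03722423 -0.04599479]
 [ 0.03115552 -0.04289996]
 [ 0.06209849 -0.02933184]]
```

View pics/side3.png

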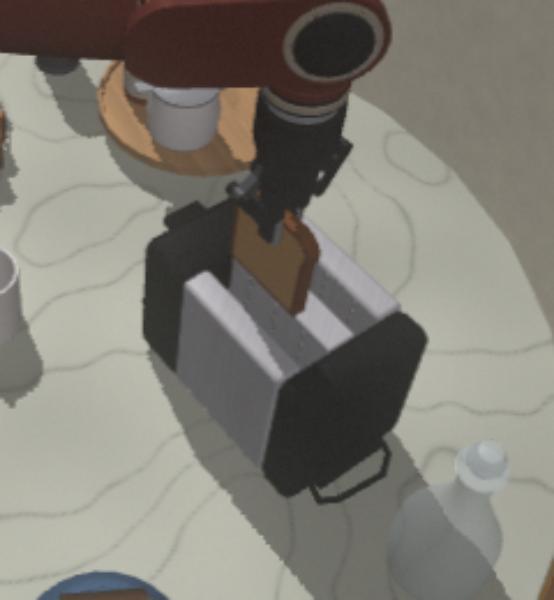

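The slice hangs squarely over the near slot (image (280,260)). In the toaster frame it spans x -37 to 62 mm with its centre at y ≈ -35 mm, which matches the slot. Its foot is at 0.229, so I'll lower it 102 mm.

Emit:
{"method": "move_arm", "body": {"plan": [[[0,0,0.12,0,0,0,1],[0,0,0.15,0,0,0,1],[0,0,0.15,0,0,0,1],[0,0,0.15,0,0,0,1],[0,0,0.12,0,0,0,1],[0,0,0.08,0,0,0,1],[0,0,0.04,0,0,0,1],[0,0,0.02,0,0,0,1],[0,0,0.01,0,0,0,1],[0,0,0.01,0,0,0,1]]]}}

```text
time: 9.0
tool_pos: [0.598, -0.1959, 0.2007]
tool_rot: [0.001, 0.659, 0.752, 0.0]
contact_force: [0.2, 1.1, 0.0]
gripper_width: 0.163
grasp_force: 60.7
```

Emit:
{"method": "move_arm", "body": {"plan": [[[0,0,0.01,0,0,0,1],[0,0,0,0,0,0,0],[0,0,0,0,0,0,0],[0,0,0,0,0,0,0],[0,0,0,0,0,0,0],[0,0,-0.1,0,0,0,0],[0,0,-0.3,0,0,0,0],[0,0,-0.35,0,0,0,0],[0,0,-0.35,0,0,0,0],[0,0,-0.1,0,0,0,0]]]}}

```text
time: 10.25
tool_pos: [0.5988, -0.1963, 0.3481]
tool_rot: [0.004, 0.659, 0.752, 0.001]
contact_force: [0.8, -0.2, -0.1]
gripper_width: 0.999
grasp_force: 0.0
```

Run:
```python
from h import *
p,R=pose()
f=grab("side"); i=f["pixels"]; P=cloud(f)
cv2.imwrite("pics/side4.png",cv2.resize(i[140:400,280:520],(554,600)))
hsv=cv2.cvtColor(i,cv2.COLOR_BGR2HSV)
M=cv2.inRange(hsv,(5,70,40),(25,255,255))>0
q=(np.linalg.norm(P[...,:2]-[.598,-.196],axis=2)<.09)&(P[...,2]>.15)&(P[...,2]<.36)&M
Q=P[q]; print(len(Q),"z",np.percentile(Q[:,2],[1,99])); l=(Q[:,:2]-[.6308,-.1787])@np.c_[[.1305,-.9914],[.9914,.1305]]
print(np.percentile(l,[1,50,99],axis=0))
# lever pose: tip 26 mm out from the face, tilt so that the body leans away
c=np.array([.6308,-.1787]); ex=np.array([.1305,-.9914])
L=np.r_[c-ex*(.135+.026),.20]; print("above lever",L)
p,R=rows(p,R,np.array([*L[:2],.26])+[-.0065,.05,0],down(7.5,-28),6,1)
p,R=rows(p,R,L+[0,0,-.03],down(7.5,-28),4,1)
```

```text
759 z [0.16814793 0.23572751]
[[-0.04171896 -0.04564135]
 [ 0.01627283 -0.04177185]
 [ 0.06187917 -0.00209088]]
above lever [ 0.6097895 -0.0190846  0.2      ]
[0.313, 0.047, 0.121, 0.007, -0.539, -0.001, 1],
[0.321, 0.047, 0.096, 0.007, -0.538, -0.001, 1],
[0.328, 0.047, 0.069, 0.007, -0.539, -0.001, 1],
[0.333, 0.047, 0.043, 0.007, -0.538, -0.001, 1],
[0.335, 0.047, 0.016, 0.007, -0.539, -0.001, 1],
[0.335, 0.048, -0.011, 0.007, -0.538, -0.001, 1],
[-0.005, 0.0, 0.215, 0.0, 0.0, 0.0, 1],
[-0.005, 0.0, 0.215, 0.0, 0.0, 0.0, 1],
[-0.005, -0.001, 0.215, 0.0, 0.0, 0.0, 1],
[-0.004, 0.0, 0.214, 0.0, 0.0, 0.0, 1],
```

View pics/side4.png

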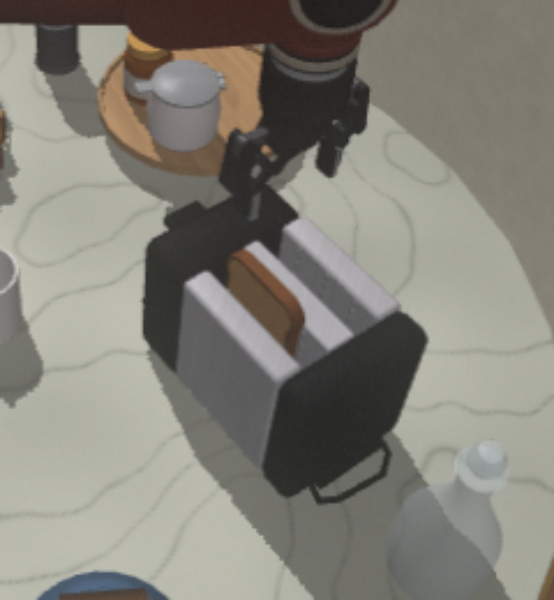

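The slice stands in the near slot (image (265,300)) with its top at z ≈ 0.235, as expected, and the gripper is clear. Next is the lever. With a 28° tilt the outer tip corner touches first, so I'm aiming the TCP 20 mm out from the end face.

Run:
```python
from h import *
p,R=pose()
L=np.array([.6106,-.025,.172])
p,R=rows(p,R,L+[0,0,.09],down(7.5,-28),6,1)
p,R=rows(p,R,L,down(7.5,-28),4,1)
```

```text
[0.234, 0.047, 0.118, 0.006, -0.539, -0.001, 1],
[0.243, 0.047, 0.099, 0.006, -0.539, -0.001, 1],
[0.25, 0.047, 0.079, 0.007, -0.539, -0.001, 1],
[0.256, 0.047, 0.059, 0.006, -0.539, -0.001, 1],
[0.259, 0.047, 0.038, 0.007, -0.539, -0.001, 1],
[0.262, 0.048, 0.016, 0.006, -0.539, 0.0, 1],
[0.088, 0.0, 0.166, 0.0, 0.0, 0.0, 1],
[0.088, 0.0, 0.165, 0.0, 0.0, 0.0, 1],
[0.088, 0.0, 0.166, 0.0, 0.0, 0.0, 1],
[0.088, 0.0, 0.165, 0.0, 0.0, 0.0, 1],
```

Emit:
{"method": "move_arm", "body": {"plan": [[[0.235,0.047,0.118,0.006,-0.54,0,1],[0.243,0.047,0.099,0.006,-0.54,0,1],[0.25,0.047,0.079,0.006,-0.54,0,1],[0.256,0.047,0.059,0.006,-0.54,0,1],[0.26,0.047,0.038,0.006,-0.54,0,1],[0.262,0.048,0.016,0.006,-0.54,0,1],[0.088,0,0.166,0,0,0,1],[0.088,0,0.166,0,0,0,1],[0.088,0,0.166,0,0,0,1],[0.088,0,0.166,0,0,0,1]]]}}

```text
time: 11.55
tool_pos: [0.6084, -0.0251, 0.1658]
tool_rot: [0.179, 0.64, 0.729, -0.161]
contact_force: [0.3, 0.5, -0.9]
gripper_width: 0.001
grasp_force: 0.0
```

Run:
```python
from h import *
p,R=pose(); l=(p[:2]-[.6308,-.1787])@np.c_[[.1305,-.9914],[.9914,.1305]]; print(p,l,R.as_matrix()[:,2], manip.state()["joint_pos"].round(2),manip.state()["contact_force"])
print("down 1 mm:",R.inv().apply([0,0,-.001])/.12)
f=grab("top"); cv2.imwrite("pics/top5.png",cv2.resize(f["pixels"][120:280,300:500],(750,600)))
```

```text
[ 0.60841291 -0.02512678  0.16580249] [-0.15517401 -0.00215326] [ 0.05506044 -0.46366352 -0.88429887] [ 0.05  0.08  1.75 -0.5   1.31  0.05] [ 0.29137216  0.53239547 -0.89729016]
down 1 mm: [3.89074447e-03 4.55382053e-05 7.36915723e-03]
```

View pics/top5.png

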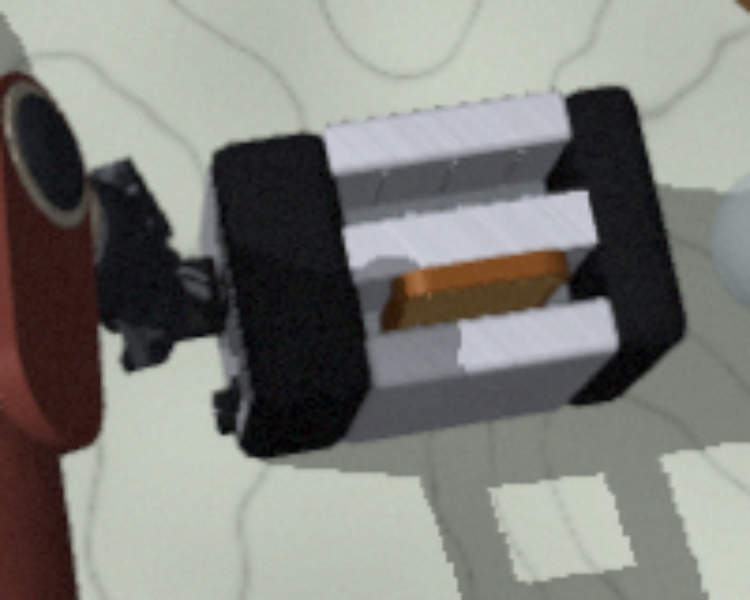

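The tip sits over the tab at (215,290), clear of the end face, and the slice stands in its slot at (480,290). I'll press straight down about 50 mm and read the force.

Emit:
{"method": "move_arm", "body": {"plan": [[[0.02,0,0.037,0,0,0,1],[0.019,0,0.037,0,0,0,1],[0.02,0,0.037,0,0,0,1],[0.019,0,0.037,0,0,0,1],[0.02,0,0.037,0,0,0,1],[0.019,0,0.037,0,0,0,1],[0.02,0,0.037,0,0,0,1],[0.019,0,0.037,0,0,0,1],[0.02,0,0.037,0,0,0,1],[0.019,0,0.037,0,0,0,1]]]}}

```text
time: 12.85
tool_pos: [0.6094, -0.0241, 0.12]
tool_rot: [0.181, 0.64, 0.73, -0.16]
contact_force: [-3.8, 2.4, 8.1]
gripper_width: 0.001
grasp_force: 4.6
```

Emit:
{"method": "move_arm", "body": {"plan": [[[0.005,0,0.009,0,0,0,1],[0.005,0,0.009,0,0,0,1],[0.005,0,0.009,0,0,0,1],[0.004,0,0.009,0,0,0,1],[0.005,0,0.009,0,0,0,1],[0.005,0,0.009,0,0,0,1],[0.005,0,0.009,0,0,0,1],[0.005,0,0.009,0,0,0,1],[0.004,0,0.009,0,0,0,1],[0.005,0,0.009,0,0,0,1]]]}}

```text
time: 14.1
tool_pos: [0.6095, -0.024, 0.109]
tool_rot: [0.181, 0.64, 0.729, -0.16]
contact_force: [-5.3, 1.8, 13.5]
gripper_width: 0.0
grasp_force: 6.6
```

Emit:
{"method": "move_arm", "body": {"plan": [[[0.002,0,0.004,0,0,0,1],[0.002,0,0.004,0,0,0,1],[0.002,0,0.004,0,0,0,1],[0.002,0,0.004,0,0,0,1],[0.002,0,0.004,0,0,0,1],[0.002,0,0.004,0,0,0,1],[0.002,0,0.004,0,0,0,1],[0.002,0,0.004,0,0,0,1],[0.002,0,0.003,0,0,0,1],[0.002,0,0.003,0,0,0,1]]]}}

```text
time: 15.35
tool_pos: [0.6095, -0.024, 0.1032]
tool_rot: [0.181, 0.64, 0.729, -0.16]
contact_force: [-4.7, 3.2, 11.9]
gripper_width: 0.001
grasp_force: 5.7
```

Emit:
{"method": "move_arm", "body": {"plan": [[[0.001,0,0.002,0,0,0,1],[0.001,0,0.002,0,0,0,1],[0.001,0,0.002,0,0,0,1],[0.001,0,0.002,0,0,0,1],[0.001,0,0.002,0,0,0,1],[0.001,0,0.002,0,0,0,1],[0.001,0,0.002,0,0,0,1],[0.001,0,0.002,0,0,0,1],[0.001,0,0.002,0,0,0,1],[0.001,0,0.002,0,0,0,1]]]}}

```text
time: 16.6
tool_pos: [0.6095, -0.024, 0.1004]
tool_rot: [0.181, 0.64, 0.729, -0.16]
contact_force: [-5.5, 2.4, 10.1]
gripper_width: 0.003
grasp_force: 5.3
```

Emit:
{"method": "move_arm", "body": {"plan": [[[0.001,0,0.002,0,0,0,1],[0.001,0,0.002,0,0,0,1],[0.001,0,0.002,0,0,0,1],[0.001,0,0.002,0,0,0,1],[0.001,0,0.002,0,0,0,1],[0.001,0,0.002,0,0,0,1],[0.001,0,0.002,0,0,0,1],[0.001,0,0.002,0,0,0,1],[0.001,0,0.002,0,0,0,1],[0.001,0,0.002,0,0,0,1]]]}}

```text
time: 17.85
tool_pos: [0.6095, -0.024, 0.0978]
tool_rot: [0.181, 0.64, 0.729, -0.16]
contact_force: [-5.1, 2.5, 11.1]
gripper_width: 0.002
grasp_force: 5.5
```

Emit:
{"method": "move_arm", "body": {"plan": [[[0.001,0,0.002,0,0,0,1],[0.001,0,0.002,0,0,0,1],[0.001,0,0.002,0,0,0,1],[0.001,0,0.002,0,0,0,1],[0.001,0,0.002,0,0,0,1],[0.001,0,0.002,0,0,0,1],[0.001,0,0.002,0,0,0,1],[0.001,0,0.002,0,0,0,1],[0.001,0,0.002,0,0,0,1],[0.001,0,0.002,0,0,0,1]]]}}

```text
time: 19.1
tool_pos: [0.6095, -0.0241, 0.0951]
tool_rot: [0.181, 0.64, 0.729, -0.16]
contact_force: [-4.8, 3.1, 11.1]
gripper_width: 0.0
grasp_force: 5.6
```

Emit:
{"method": "move_arm", "body": {"plan": [[[0.001,0,0.002,0,0,0,1],[0.001,0,0.002,0,0,0,1],[0.001,0,0.002,0,0,0,1],[0.001,0,0.002,0,0,0,1],[0.001,0,0.002,0,0,0,1],[0.001,0,0.002,0,0,0,1],[0.001,0,0.002,0,0,0,1],[0.001,0,0.002,0,0,0,1],[0.001,0,0.002,0,0,0,1],[0.001,0,0.002,0,0,0,1]]]}}

```text
time: 20.35
tool_pos: [0.6097, -0.0241, 0.0945]
tool_rot: [0.181, 0.64, 0.729, -0.161]
contact_force: [-9.4, 5.4, 20.6]
gripper_width: 0.003
grasp_force: 10.2
```

It stalled: only 0.6 mm of motion and the force jumped from 11 to 20.6 N, so this is the stop. I'll back off 12 mm. If the catch holds, the force should vanish.

Emit:
{"method": "move_arm", "body": {"plan": [[[0,0,0,0,0,0,1],[-0.005,0,-0.009,0,0,0,1],[-0.005,0,-0.009,0,0,0,1],[-0.005,0,-0.009,0,0,0,1],[-0.005,0,-0.009,0,0,0,1],[-0.005,0,-0.009,0,0,0,1],[-0.005,0,-0.009,0,0,0,1],[-0.005,0,-0.009,0,0,0,1],[-0.005,0,-0.009,0,0,0,1],[-0.005,0,-0.009,0,0,0,1]]]}}

```text
time: 21.6
tool_pos: [0.6081, -0.0246, 0.0998]
tool_rot: [0.179, 0.64, 0.73, -0.161]
contact_force: [-0.9, -0.2, -0.2]
gripper_width: 0.0
grasp_force: 0.0
```

The force is zero 5 mm up, so the catch holds. I'll retreat straight up and then take a last look.

Emit:
{"method": "move_arm", "body": {"plan": [[[-0.03,0,-0.07,0,0,0,1],[-0.06,0,-0.13,0,0,0,1],[-0.08,0,-0.18,0,0,0,1],[-0.09,0,-0.2,0,0,0,1],[-0.09,0,-0.2,0,0,0,1],[-0.09,0,-0.2,0,0,0,1],[-0.09,0,-0.2,0,0,0,1],[-0.06,0,-0.12,0,0,0,1],[0,0,0,0,0,0,1],[0,0,0,0,0,0,1]]]}}

```text
time: 22.85
tool_pos: [0.6074, -0.0143, 0.2702]
tool_rot: [0.179, 0.64, 0.73, -0.161]
contact_force: [0.3, 0.9, -0.9]
gripper_width: 0.003
grasp_force: 0.0
```

Run:
```python
from h import *
s=manip.state(); print(s["time"],s["tool_pos"],s["contact_force"])
f=grab("side"); i=f["pixels"]; P=cloud(f)
cv2.imwrite("pics/side6.png",i[100:460,180:560])
hsv=cv2.cvtColor(i,cv2.COLOR_BGR2HSV); M=cv2.inRange(hsv,(5,70,40),(25,255,255))>0
l=(P[...,:2]-[.6308,-.1787])@np.c_[[.1305,-.9914],[.9914,.1305]]
q=(abs(l[...,0]-.012)<.055)&(abs(l[...,1]+.035)<.015)&(P[...,2]>.12)&M
print("slice",q.sum(),P[q][:,2].max() if q.any() else None)
for n,Q in(("side",P),("top",cloud(grab("top")))):
    l=(Q[...,:2]-[.6308,-.1787])@np.c_[[.1305,-.9914],[.9914,.1305]]
    k=(l[...,0]<-.143)&(l[...,0]>-.173)&(abs(l[...,1])<.022)&(Q[...,2]>.03)&(Q[...,2]<.18)
    print(n,"lever",k.sum(),np.percentile(Q[k][:,2],[10,50,90]) if k.any() else None)
```

```text
22.85 [ 0.60737072 -0.0142534   0.27018229] [ 0.28077692  0.88367911 -0.8639426 ]
slice 236 0.1839395117398545
side lever 0 None
top lever 220 [0.0929387  0.09621913 0.09963606]
```

View pics/side6.png

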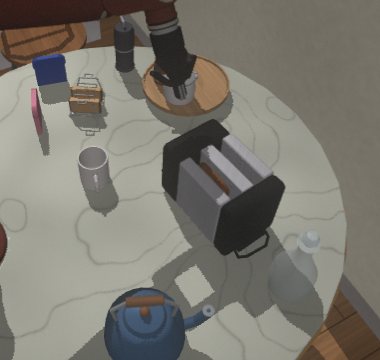

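The slice has gone down in its slot (image (213,180), top at z 0.184). The lever tab rests at z 0.096, about 54 mm down, with the gripper well clear. The rack, both halves and everything else are where they were.

```bash
python3 -c "
from plant import manip
print(manip.job_done())"
```

```text
the job is handed in; nothing more can be done
None
```

The whole slice is standing in the toaster's slot nearer the robot, the lever is pressed to its stop and caught (it stays down with the gripper clear), and the job was handed in at about 23 s of the 45 s allowed.

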